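# Tare the milligram balance with the weighing dish on it

## Robot

A 6-joint arm with a two-finger parallel gripper is mounted at the origin on the work surface. World frame = base frame: x ahead of the robot, y to its left, z up, the work surface at z = 0. Lengths are in m, angles in rad, forces in N, time in s.
With the tool pointing down it reaches from about 0.275 to 0.85 m from the base axis. Payload 19 kg.
Tool frame: the origin (TCP) lies between the finger pads; the fingertips stand 14 mm ahead of it and the grasp point (between the pads) lies 5 mm behind it; z points along the fingers, y is the direction in which the jaws open and shut (so a half turn about z gives the same grasp; the last joint's range is limited). The gripper opens to 85 mm and grips with 20 to 120 N. Pads are 22 mm wide; open, the fingers measure 114 mm over their backs; the gripper's body (76 mm by 85 mm) begins 54 mm behind the grasp point. The pads swing forward as they close: fully open they stand 13 mm farther back than shut.
Start: joints at [1.157, 0.15, 1.437, -0, 1.554, -0.134], TCP at [0.159, 0.553, 0.218] pointing down, gripper open.
Joint ranges: [-2.8, 2.8], [-0.68, 2.1], [0.12, 2.68], [-1.39, 4.53], [0.16, 2.79], [-2.81, 2.81]. Speed limits (rad/s): [1.89, 1.89, 2.22, 3.01, 3.01, 3.01].

## Interface

Orientations are given as a unit quaternion [w, x, y, z].
In Python, from plant import robot, vision gives the robot as it stands. Calls block until the motion is done:
- robot.reach(position, orientation): joint-space move of the TCP to a pose.
- robot.line_to(position, rot=None, feed=0.15, guard=None): straight line of the TCP; rot=None keeps the orientation; feed is the mean speed in m/s. With guard (N) it stops when the force on the tool has changed by that much, and returns True; else False.
- robot.move_joints(angles): joint-space move.
- robot.set_gripper(opening, grip_force=None): finger opening in m; grip_force is the grip in N (None keeps the last); returns when the fingers have stopped.
- robot.wait(seconds).
- robot.solve_ik(position, orientation): joint angles nearest the present ones, or None.
- vision.read_camera(name): name is "side" or "top"; returns a dict with "frame" (400x640x3 uint8, red, green, blue), "fovy" (degrees; the focal length in pixels is half the picture's height over the tangent of half this angle, whatever the lens; pixels are square), "cx", "cy" (the principal point, pixels), "rvec" (rotation vector, rad) and "tvec" (3), from world to camera coordinates, as OpenCV has them. Camera axes: x right, y down, z forward; pixel columns grow to the right and rows downward; lengths in m; the calibration is good to about 2 mm. A picture is of the moment at which its call begins. There is no depth.
A pose or a line that the arm cannot do raises robot.Unreachable and nothing moves.
- robot.job_done(): hands the job in, once; it reports no verdict.
Readings, each from a call of its own:
- robot.read_time(): time.
- robot.read_q(): joint angles.
- robot.read_qvel(): joint speeds.
- robot.read_joint_torque(): joint torques, N m.
- robot.read_tool_pos(): TCP position.
- robot.read_ee_rot(): TCP orientation.
- robot.read_force(): force on the tool from outside, world axes, zero at the start.
- robot.read_moment(): the same for the moment, N m.
- robot.read_finger_gap(): finger opening in m.
Only numpy, scipy, OpenCV 4.12 (cv2) and the standard library are available. Lean on these libraries where they do the work, as an engineer would, in place of code of your own. Each camera call takes 0.05 s, during which the arm holds its last target. There are 200 camera calls.

## Task

Tare the balance with the empty weighing dish on its pan: with the fingertips slide the clear cover of the draught shield fully shut, then, with the cover shut, press the re-zero key (the large oblong key at the right-hand end of the row, seen from the robot) lightly down, let it come up and withdraw. Touch only lightly and pinch or lift nothing; leave the other keys, the dish on the pan and everything standing around the balance alone.

Things in the scene. Friction and masses are not known exactly. Their poses are not given: they have to be found in the camera images.
- balance: Milligram balance, fixed, 340 (x) by 210 mm (y). Origin: centre of footprint, on the table; x from front (key panel, facing the robot) to rear, z up; yaw within 0.3 rad. Key panel x -170 to -70 mm, top at 60 mm. Clear draught shield x -70 to 75 mm, walls 122 mm high; rear housing x 75 to 170 mm, 122 mm high. Weighing pan inside the shield, centred on the origin, 100 mm across, top at 62 mm.
- cover (a joint): Slide of the flat clear cover on top of the shield, m: 0 = fully shut (at the front, against its stop), 0.085 = right back over the rear housing; starts 0.055 to 0.085. Slides along the balance's x with about 1.2 N friction, stays where left, cannot be lifted off. Its top face is 127 mm above the table.
- cover_bar (a point): Centre of the top of the soft rubber finger bar (gives 1 mm per 4.5 N, up to 5 mm) standing across the cover's front edge: 110 mm long (balance y), 8 mm thick (x), top 143 mm above the table, 16 mm above the cover's top face. In the balance's frame at y = 0, x = -62 mm + cover. Behind the bar the cover is flat for 134 mm: room for fingertips to push the bar to the front.
- rezero_key (a joint): Travel of the re-zero (tare) key, m: 0 = up, 0.005 = fully down, counts as pressed beyond 0.002. Moves straight down; its spring takes 1.5 N to start, 4 N at 0.002, 8 N fully down, and lifts it when let go.
- rezero_key_top (a point): Centre of the top of the re-zero key: the large oblong key at the right-hand end of the key row seen from the robot, 44 mm (balance y) by 22 mm (x), at x = -140, y = -65 mm in the balance's frame; when up, its top is 67 mm above the table, 7 mm above the panel.
- print_key (a joint): Travel of the print key, m (0 up, 0.005 down): 20 by 14 mm rectangular key left of the re-zero key, at x = -140, y = -4 mm in the balance's frame. Leave it alone.
- mode_key (a joint): Travel of the mode key, m (0 up, 0.005 down): 20 by 14 mm rectangular key at x = -140, y = 36 mm in the balance's frame. Leave it alone.
- power_key (a joint): Travel of the power key, m (0 up, 0.005 down): round key 16 mm across at the left-hand end of the row, x = -140, y = 78 mm in the balance's frame. Leave it alone.
- dish: Empty white plastic weighing dish, 66 mm across the rim, 13 mm tall, about 12 g, loose on the pan. Origin: centre of its underside. Leave it alone.
- jar: Loose bystander beside the balance: amber glass jar with a lid, 60 mm across, 80 mm tall. Origin: centre of its underside. Leave it alone.
- tablet_bottle: Loose bystander beside the balance: white plastic tablet bottle, 54 mm across, 95 mm tall. Origin: centre of its underside. Leave it alone.
- measure: Loose bystander beside the balance: small clear measuring cup, 56 mm across the rim, 65 mm tall. Origin: centre of its underside. Leave it alone.
- check_weight: Loose bystander beside the balance: steel check weight with a knob, 29 mm across, 53 mm tall. Origin: centre of its underside. Leave it alone.
- mortar: Loose bystander beside the balance: white ceramic mortar bowl, 96 mm across the rim, 50 mm tall. Origin: centre of its underside. Leave it alone.
- spatula: Loose bystander: double-ended steel powder spatula, 177 mm long, 14 mm wide, 5 mm thick, lying on the table in front of the balance, across it. Origin: under its middle. Leave it alone.

How it is judged:
By the outcome, as a careful person would: the job done as asked, in the order asked, and still so for the second after the job is handed in, with the robot touching nothing.
It also fails if it takes over 40 s, if anything falls off the work surface, if the arm or the gripper's body presses on something with over 40 N, if the wrist force passes 120 N, or if a joint passes its speed limit or range.

## Working session

There is one attempt and no reset: what is moved stays moved. The work goes in short steps, each a Python script; the robot and the scene stay as the last script left them, time stands still between calls to the robot, and variables do not carry over. Pictures are saved under pics/ and viewed, about 8 in all and at most 12, crops included, and the job is handed in when it is done.

```bash
mkdir -p pics; cat > h.py <<'E'
import cv2, numpy as np
from plant import robot, vision
def cam(n):
    c=vision.read_camera(n); f=200/np.tan(np.radians(c['fovy'])/2)
    c['K']=np.array([[f,0,c['cx']],[0,f,c['cy']],[0,0,1.]]); c['rvec']=np.array(c['rvec'],float); c['tvec']=np.array(c['tvec'],float)
    return c
def proj(c,P): return cv2.projectPoints(np.array(P,float).reshape(-1,1,3),c['rvec'],c['tvec'],c['K'],None)[0][:,0]
def ray(c,uv):
    R=cv2.Rodrigues(c['rvec'])[0]; d=R.T@np.linalg.inv(c['K'])@np.array([*uv,1.]); return -R.T@c['tvec'].ravel(),d
def onz(c,uv,z): o,d=ray(c,uv); return o+d*(z-o[2])/d[2]
def tri(cs,uvs):
    A=np.zeros((3,3));b=np.zeros(3)
    for c,uv in zip(cs,uvs):
        o,d=ray(c,uv); d/=np.linalg.norm(d); M=np.eye(3)-np.outer(d,d); A+=M;b+=M@o
    return np.linalg.solve(A,b)
def save(c,n,img=None): cv2.imwrite(f'pics/{n}.png',cv2.cvtColor(c['frame'] if img is None else img,cv2.COLOR_RGB2BGR))
E
python3 - <<'E'
from h import *
for n in('top','side'):
    c=cam(n); save(c,n+'0'); print(n,c['fovy'],c['cx'],c['cy'],ray(c,(320,200)))
print(robot.read_tool_pos(),robot.read_ee_rot(),robot.read_time(), robot.read_finger_gap())
E
```

```text
top 53.26433399326551 320.90912808677564 199.2272768181511 (array([0.55938809, 0.04953743, 0.93913284]), array([ 0.04945157,  0.00613532, -0.99876216]))
side 44.619426638529035 321.537017917717 204.42839978413124 (array([ 0.55229705, -0.6854992 ,  0.82121167]), array([ 0.03359668,  0.7206015 , -0.69260179]))
[0.1587287  0.55241226 0.2173693 ] [-1.23326847e-04  1.39440561e-01  9.90230299e-01 -5.18709174e-04] 0.1 0.08540252916602652
```

View pics/top0.png

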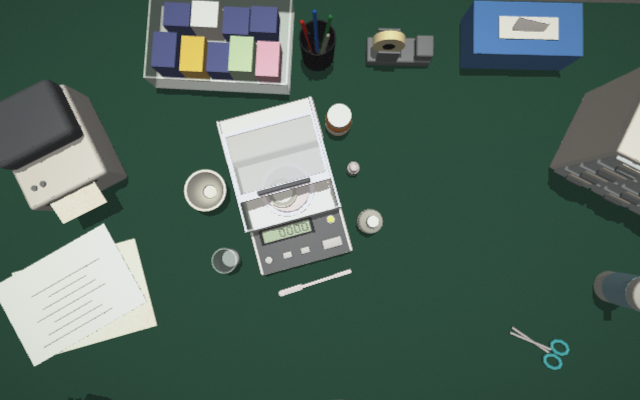

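View pics/side0.png

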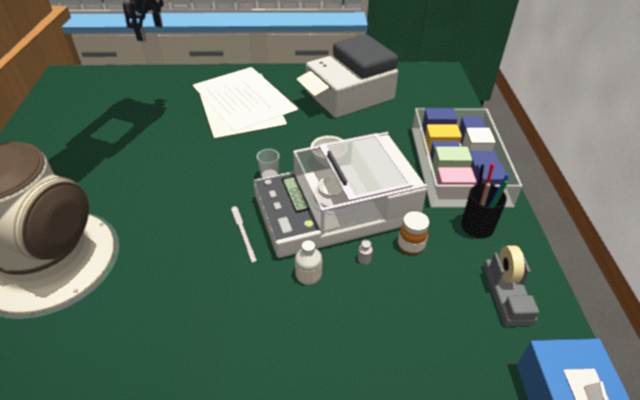

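The top view shows the bar at about (258,192)–(311,181), the re-zero key at (333,242) and the power key at (269,260). The side view shows the bar at (330,152)–(347,183) and the re-zero key at (285,226). I'll enlarge both.

```bash
python3 - <<'E'
import cv2,numpy as np
a=cv2.imread('pics/top0.png')[90:290,210:360]; b=cv2.imread('pics/side0.png')[125:275,245:435]
a=cv2.resize(a,None,fx=3,fy=3,interpolation=2)[:600]; cv2.imwrite('pics/topc.png',a)
cv2.imwrite('pics/sidec.png',cv2.resize(b,None,fx=4,fy=4,interpolation=2))
E
```

```text
(no output)
```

View pics/topc.png

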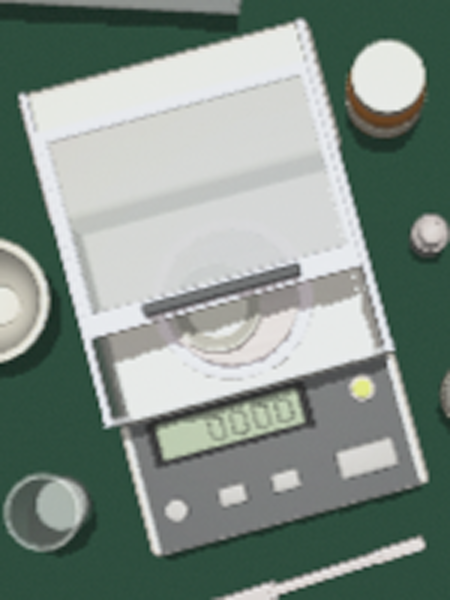

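View pics/sidec.png

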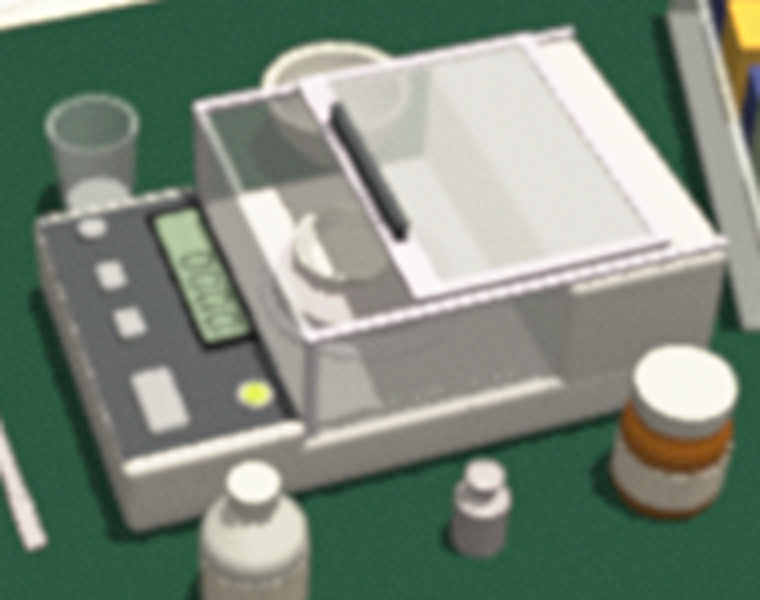

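```bash
cat > fit.py <<'E'
from h import *
from scipy.optimize import least_squares
T,S=cam('top'),cam('side')
t=lambda p:((p[0]+.5)/3-.5+210,(p[1]+.5)/3-.5+90)
s=lambda p:((p[0]+.5)/4-.5+245,(p[1]+.5)/4-.5+125)
D={ # name:(model xyz, cover?, top, side)
'power':((-140,78,67),0,(176,511),(92,228)),'mode':((-140,36,67),0,(232,495),(112,275)),
'print':((-140,-4,67),0,(286,480),(130,322)),'rezero':((-140,-65,67),0,(367,458),(160,400)),
'barL':((-62,55,142),1,(147,308),(337,107)),'barR':((-62,-55,142),1,(299,271),(403,230)),
'rearR':((170,-105,122),0,(303,20),(722,242))}
def B(p,P,c): 
    x,y,yaw,cov=p; X=np.array(P)/1e3; X=X+[cov*c,0,0]; C,Sn=np.cos(yaw),np.sin(yaw)
    return np.array([x+C*X[0]-Sn*X[1],y+Sn*X[0]+C*X[1],X[2]])
def res(p): return np.concatenate([np.r_[proj(T,B(p,P,c))[0]-t(a),proj(S,B(p,P,c))[0]-s(b)] for P,c,a,b in D.values()])
r=least_squares(res,[.5,.1,.2,.06],loss='soft_l1'); print(r.x.round(4))
for (n,(P,c,a,b)),e in zip(D.items(),res(r.x).reshape(-1,4)): print(n,tri([T,S],[t(a),s(b)]).round(4),B(r.x,P,c).round(4),e.round(1))
E
python3 fit.py
```

```text
[0.626  0.1294 0.2937 0.061 ]
power [0.4695 0.1639 0.0673] [0.4694 0.1635 0.067 ] [ 0.2 -0.  -0.2  0.2]
mode [0.4822 0.1237 0.0673] [0.4815 0.1233 0.067 ] [ 0.2  0.1 -0.5  0.2]
print [0.4937 0.0848 0.0678] [0.4931 0.085  0.067 ] [-0.1  0.2 -0.3  0.2]
rezero [0.511  0.0265 0.0665] [0.5108 0.0266 0.067 ] [-0.1  0.1 -0.1 -0.2]
barL [0.6112 0.1776 0.1423] [0.6091 0.1817 0.142 ] [-2.1  1.  -1.  -1. ]
barR [0.6398 0.0769 0.139 ] [0.6409 0.0764 0.142 ] [ 0.2 -1.2  0.1 -0.9]
rearR [0.8135 0.0793 0.1243] [0.8191 0.0781 0.122 ] [ 0.6 -1.9  2.9  1. ]
```

```bash
cat >> h.py <<'E'
PB=(0.6260,0.1294,0.2937)
def W(x,y,z):
    C,S=np.cos(PB[2]),np.sin(PB[2]); return [PB[0]+C*x-S*y,PB[1]+S*x+C*y,z]
def toB(p):
    C,S=np.cos(PB[2]),np.sin(PB[2]); d=np.array(p[:2])-PB[:2]; return np.r_[C*d[0]+S*d[1],-S*d[0]+C*d[1],p[2]]
a=(PB[2]+np.pi)/2; Q=[0,np.cos(a),np.sin(a),0]
E
python3 - <<'E'
from h import *
robot.set_gripper(0.0,20)
robot.reach(W(0.035,0,0.23),Q)
print(robot.read_q(),robot.read_time(),robot.read_force(),robot.read_finger_gap())
print(robot.line_to(W(0.035,0,0.165),feed=.1,guard=4), robot.line_to(W(0.035,0,0.147),feed=.03,guard=3))
print(toB(robot.read_tool_pos()),robot.read_time(),robot.read_force())
c=cam('side'); d=cam('top')
A=cv2.resize(c['frame'][100:250,245:435],None,fx=4,fy=4,interpolation=2)
B=cv2.resize(d['frame'][90:290,210:360],None,fx=3,fy=3,interpolation=2)
save(c,'s1',A); save(d,'t1',B)
E
```

```text
[ 9.54777441e-02  3.56810464e-01  1.15733221e+00  1.68119432e-04
  1.62731944e+00 -1.76972464e+00] 3.2833 [-0.84453996 -0.24805344 -0.22746315] 7.028090230615073e-05
False False
[ 3.50537473e-02 -1.80633000e-08  1.47114139e-01] 4.8333 [ 0.27081701 -0.03046736 -0.64118467]
```

View pics/s1.png

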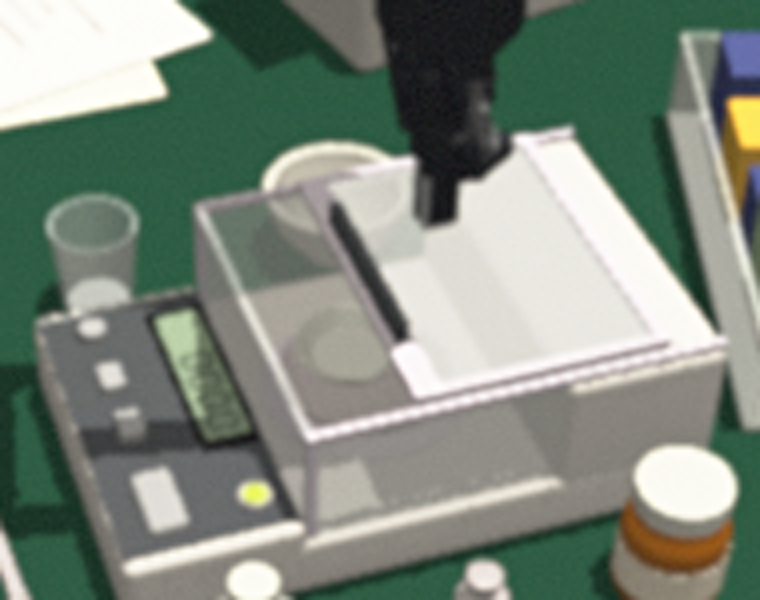

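The closed fingertips (side crop, about (437,215)) stand just above the cover and clear behind the bar at (335,205)–(405,335). Next I push the cover shut.

```bash
python3 - <<'E'
from h import *
print(robot.line_to(W(-0.038,0,0.147),feed=.04,guard=5), toB(robot.read_tool_pos()),robot.read_force())
g=robot.line_to(W(-0.060,0,0.147),feed=.015,guard=4)
p=toB(robot.read_tool_pos()); print(g,p,robot.read_time(),robot.read_force())
robot.line_to(W(p[0]+.015,0,0.147),feed=.04)
print(robot.read_force(),robot.read_time())
robot.line_to(W(p[0]+.015,0,0.22),feed=.12)
robot.reach(W(-0.14,-0.065,0.16),Q)
print(robot.read_time(),robot.read_q())
c=cam('side'); d=cam('top')
save(c,'s2',cv2.resize(c['frame'][100:250,245:435],None,fx=4,fy=4,interpolation=2))
save(d,'t2',cv2.resize(d['frame'][90:290,210:360],None,fx=3,fy=3,interpolation=2))
E
```

```text
False [-3.78977364e-02  2.60688592e-06  1.46954847e-01] [-0.63512473 -0.66104005 -0.02060808]
False [-5.99590947e-02  1.04976280e-05  1.46960802e-01] 8.525 [-0.14808923 -0.37598478  0.33522287]
[-0.33886935  0.17741491  0.11364717] 9.05
10.3917 [-9.91890297e-02  4.52890695e-02  1.67077997e+00  1.27709442e-04
  1.42586785e+00 -1.96274271e+00]
```

View pics/s2.png

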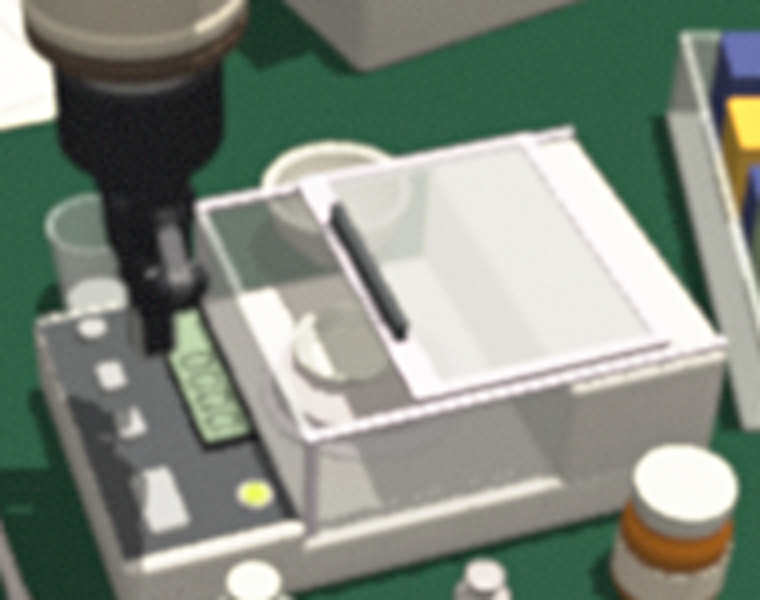

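The cover did not move: the bar is still at (335,205)–(405,335), and no force was felt. So the tips passed above the bar. I'll measure where the fingertips really are.

```bash
python3 - <<'E'
from h import *
T,S=cam('top'),cam('side')
for uv,P in (((437,222),W(.035,0,.133)),((155,352),W(-.14,-.065,.146))):
    f=((uv[0]+.5)/4-.5+245,(uv[1]+.5)/4-.5+100); print('seen',f,'expected',proj(S,P)[0])
    for z in (.13,.14,.15,.16,.17): print(z, toB(onz(S,f,z)).round(3))
print(robot.read_tool_pos(),robot.read_ee_rot(),robot.read_finger_gap(),Q)
im1=cv2.imread('pics/t1.png'); im2=cv2.imread('pics/t2.png')
cv2.imwrite('pics/tt.png',cv2.resize(np.hstack([im1,im2]),(750,500)))
E
```

```text
seen (353.875, 155.125) expected [351.5900576  165.09116529]
0.13 [0.054 0.034 0.13 ]
0.14 [0.049 0.023 0.14 ]
0.15 [0.044 0.011 0.15 ]
0.16 [0.039 0.    0.16 ]
0.17 [ 0.034 -0.011  0.17 ]
seen (283.375, 187.625) expected [282.88697503 197.41037096]
0.13 [-0.127 -0.02   0.13 ]
0.14 [-0.13  -0.031  0.14 ]
0.15 [-0.132 -0.042  0.15 ]
0.16 [-0.135 -0.052  0.16 ]
0.17 [-0.137 -0.063  0.17 ]
[0.51141807 0.0271812  0.16021953] [ 2.12006513e-04 -1.46731456e-01  9.89176341e-01 -1.35657622e-05] -6.577295488377616e-07 [0, np.float64(-0.14632276732959384), np.float64(0.9892369017384105), 0]
```

View pics/tt.png

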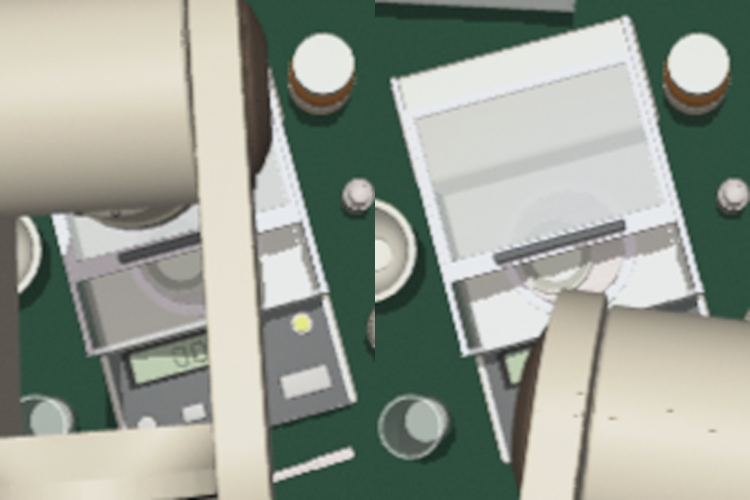

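By the side view, the shut tips stand about 12 mm above the TCP height, not 14 mm below it. That explains why they cleared the bar. I'll find the tip height with a light guarded touch on the cover, then push.

```bash
python3 - <<'E'
from h import *
robot.line_to(W(-0.14,-0.065,0.20),feed=.15)
robot.reach(W(0.032,0,0.19),Q)
robot.line_to(W(0.032,0,0.148),feed=.12)
g=robot.line_to(W(0.032,0,0.110),feed=.012,guard=2.5)
print(g,toB(robot.read_tool_pos()),robot.read_force(),robot.read_time())
p=robot.read_tool_pos()
if g: robot.line_to([p[0],p[1],p[2]+.006],feed=.03)
print(toB(robot.read_tool_pos()),robot.read_force(),robot.read_time())
c=cam('side')
save(c,'s3',cv2.resize(c['frame'][100:250,245:435],None,fx=4,fy=4,interpolation=2))
E
```

```text
True [3.21181753e-02 6.66086346e-07 1.13615640e-01] [-0.39655617 -0.21635325  5.77066148] 14.775
[ 3.21793948e-02 -3.64010625e-06  1.19786390e-01] [ 0.16889835 -0.33639748  0.49048227] 15.15
```

View pics/s3.png

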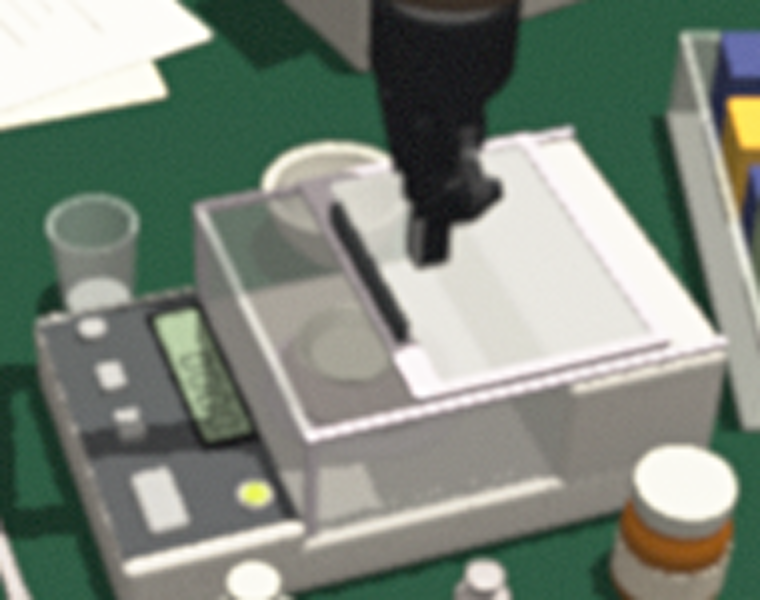

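The cover was touched with the TCP at 0.1136, so the tips sit 13.4 mm above the TCP. They are now 6 mm above the cover and below the bar top. Pushing.

```bash
python3 - <<'E'
from h import *
z=.1195
print(robot.line_to(W(-0.038,0,z),feed=.04,guard=5), toB(robot.read_tool_pos()),robot.read_force())
g=robot.line_to(W(-0.060,0,z),feed=.012,guard=4)
p=toB(robot.read_tool_pos()); print(g,p,robot.read_time(),robot.read_force())
robot.line_to(W(p[0]+.015,0,z),feed=.04)
robot.line_to(W(p[0]+.015,0,0.18),feed=.12)
robot.reach(W(-0.14,-0.065,0.13),Q)
print(robot.read_time(),toB(robot.read_tool_pos()))
c=cam('side')
save(c,'s4',cv2.resize(c['frame'][100:250,245:435],None,fx=4,fy=4,interpolation=2))
E
```

```text
False [-3.79209807e-02 -8.41536620e-05  1.19454063e-01] [2.09212168 0.98498246 0.27816667]
True [-4.98900456e-02 -1.27785525e-05  1.19451494e-01] 18.1667 [5.07678417 0.90810441 1.4857807 ]
19.9417 [-0.1404357  -0.06518172  0.12956982]
```

View pics/s4.png

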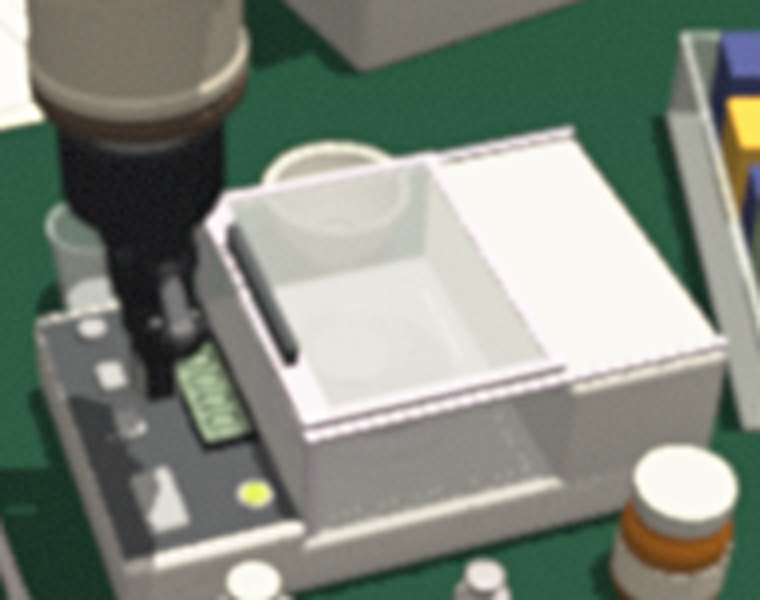

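The cover is shut: the bar is now at (232,230)–(293,358) at the front edge, and the stop was felt at x = -49.9 mm (about -47 expected before the bar gives). Now the key.

```bash
python3 - <<'E'
from h import *
print(robot.line_to(W(-.14,-.065,.062),feed=.08,guard=4),robot.read_force())
f0=np.array(robot.read_force())
g=robot.line_to(W(-.14,-.065,.0488),feed=.006,guard=5)
print(g,toB(robot.read_tool_pos()),robot.read_force(),robot.read_force()-f0,robot.read_time())
E
```

```text
False [ 0.75713702 -1.02154911 -0.38787561]
True [-0.14000341 -0.0650097   0.05073569] [ 0.35566283 -0.05929452  4.93927636] [-0.40147418  0.96225459  5.32715197] 22.6583
```

About 2.9 mm of travel at about 5 N, past the 2 mm press point. Releasing, withdrawing and checking.

```bash
python3 - <<'E'
from h import *
robot.wait(.2)
print(robot.read_force(),robot.read_tool_pos()[2])
robot.line_to(W(-.14,-.065,.075),feed=.03)
robot.line_to(W(-.14,-.065,.2),feed=.15)
robot.reach([0.2,-0.35,0.3],Q)
print(robot.read_force(),robot.read_time())
c=cam('side'); d=cam('top')
A=cv2.resize(c['frame'][115:275,225:435],None,fx=2,fy=2,interpolation=2)
B=cv2.resize(d['frame'][90:300,180:390],(320,320),interpolation=2)
save(c,'e',np.hstack([A,B]))
E
```

```text
[0.85963726 0.45462097 5.66897345] 0.050796722000302254Traceback (most recent call last):
  File "<stdin>", line 6, in <module>
plant.Unreachable: the arm cannot take that pose within its joint ranges
```

```bash
python3 - <<'E'
from h import *
q=list(robot.read_q()); print(q); q[0]-=0.8
robot.move_joints(q)
print(robot.read_force(),robot.read_tool_pos(),robot.read_time())
c=cam('side'); d=cam('top')
A=cv2.resize(c['frame'][115:275,225:435],None,fx=2,fy=2,interpolation=2)
B=cv2.resize(d['frame'][90:300,180:390],(320,320),interpolation=2)
save(c,'e',np.hstack([A,B]))
E
```

```text
[np.float64(-0.09860041736150298), np.float64(0.025782134269163395), np.float64(1.610710517409336), np.float64(-3.176325261274963e-05), np.float64(1.507283670564441), np.float64(-1.9630843999464074)]
[-0.14879192  0.58720346 -0.1546453 ] [ 0.37531519 -0.34692829  0.19893391] 26.2833
```

View pics/e.png

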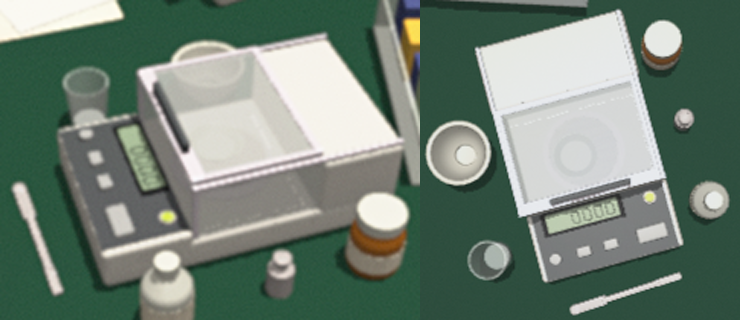

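```bash
python3 - <<'E'
from h import *
print(proj(cam('top'),W(-.062,0,.143)), 'seen ~(291.6,216.7)')
robot.job_done()
E
```

```text
[[291.02738491 215.39106799]] seen ~(291.6,216.7)
the job is handed in; nothing more can be done
```

I slid the cover shut, pressed and released the re-zero key with the cover shut, withdrew and handed the job in at about 26 s.

- **Cover:** I pushed it by its bar until the stop was felt at about 5 N. In the last top view the bar lies within 1.5 px (about 3 mm) of where it should be when fully shut.
- **Re-zero key:** It went down about 2.9 mm, at 5 to 5.7 N, and was then let go. In the last pictures it looks up again. The display reads 0000, as it did at the start, so that does not by itself show the re-zero.
- **Surroundings:** In the last pictures the dish still appears to be on the pan, and the other keys and bystanders look unmoved. I checked these by eye only.

**What disagreed:** The shut fingertips are about 13 mm behind the TCP, not 14 mm ahead as stated. My first push therefore passed above the bar and touched nothing. I measured the real tip height with one light touch on the cover (about 6 N), then repeated the push.

One withdrawal pose was also refused as unreachable, with nothing moved. I swung the base joint away instead.

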